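# Seal the dry box: lay on its gasketed lid and press it home corner by corner

### The job

Take the white lid from its sloping rest by the black grip, lay it lightly and squarely on the blue dry box with its lip inside, and let go before pressing anything. Then press the lid down at its corners, one corner after another, until all four gasket corners are home and the lid sits flat and sealed on the rim. Do not disturb the calculator, the tape roll or the loupe.

Things in the scene. Friction and masses are not known exactly. Their poses are not given: they have to be found in the camera images.
- lid: White lid, loose, 0.3 kg: plate 120 (its x) x 160 (y) x 10 mm. Origin: centre of the plate's underside; z out of the top. A lip below, 86 x 126 mm, 12 mm deep, enters the box with 5 mm play all round. Red dots on top at x +-46, y +-67 mm mark where to press. Starts face up on the rest, sloping 30 degrees down to its -x edge. The same when turned half round.
- lid_grip (a point): Centre of the black upright grip in the middle of the lid's top, 25 mm above the lid's origin. The grip is a blade 14 mm thick along the lid's x and 60 mm long along its y; its top is 41 mm above the lid's origin, 31 mm above the plate. Axes as the lid's.
- dry_box: Blue open dry box, fixed, 116 (its x) x 156 (y) mm outside, walls 10 mm, hard rim 65 mm high. Origin: centre of its underside; z up. Ring and V block inside, clear of the lip. At each rim corner a black L-shaped gasket block stands up to 8 mm above the rim. The lid goes on with lip inside, long sides matching; sealed, its underside meets the rim.
- lid_rest: Grey sheet-metal stand, fixed, 150 mm wide (its y). Its top slopes 30 degrees, high at +x and low at -x, where a ledge 24 mm above the slope stops the lid from sliding. Origin: centre of its underside; the middle of the slope is 52 mm above it.
- gasket_a (a joint): Gasket corner block at the box's (+x, +y) corner, in the box's own axes: 0 = 8 mm proud of the rim, 0.008 m = pressed level with the rim. Starts between 0 and 0.0015. It yields at about 9 N, and stays where it is pressed; the lid's weight does not move it. Home is over 0.006.
- gasket_b (a joint): Gasket corner block at the box's (+x, -y) corner, in the box's own axes: 0 = 8 mm proud of the rim, 0.008 m = pressed level with the rim. Starts between 0 and 0.0015. It yields at about 9 N, and stays where it is pressed; the lid's weight does not move it. Home is over 0.006.
- gasket_c (a joint): Gasket corner block at the box's (-x, -y) corner, in the box's own axes: 0 = 8 mm proud of the rim, 0.008 m = pressed level with the rim. Starts between 0 and 0.0015. It yields at about 9 N, and stays where it is pressed; the lid's weight does not move it. Home is over 0.006.
- gasket_d (a joint): Gasket corner block at the box's (-x, +y) corner, in the box's own axes: 0 = 8 mm proud of the rim, 0.008 m = pressed level with the rim. Starts between 0 and 0.0015. It yields at about 9 N, and stays where it is pressed; the lid's weight does not move it. Home is over 0.006.
- calculator: Black desk calculator, 148 x 107 x 37 mm, loose bystander; origin under its centre.
- tape_roll: Roll of tan tape lying flat, 68 mm across, 19 mm high, loose bystander; origin under its centre.
- loupe: Black eye loupe, 37 mm across, 35 mm high, loose bystander; origin under its centre.
There are look-alikes about, which are no part of the job. There is more than one size of the lid; the one meant has the size given above.

How it is judged (in metres and radians):
On the way, in this order (a step that is already met when the one before it is completed fails the run):
1. the lid lies on the box, lip inside, let go (horizontal distance between lid and dry_box below 0.009 m and angle between the y axis of lid and the y axis of dry_box, either way round below 0.12 rad and angle between lid's own z axis and vertical below 0.08 rad and z of lid in the frame of dry_box below 0.076 m and contact force between the fingers and lid below 0.3 N), for 0.2 s.
2. one gasket corner pressed home ((value of joint gasket_a above 0.006 m or value of joint gasket_b above 0.006 m or value of joint gasket_c above 0.006 m or value of joint gasket_d above 0.006 m)), for 0.1 s.
3. two gasket corners pressed home ((value of joint each of gasket_a, gasket_b above 0.006 m or value of joint each of gasket_a, gasket_c above 0.006 m or value of joint each of gasket_a, gasket_d above 0.006 m or value of joint each of gasket_b, gasket_c above 0.006 m or value of joint each of gasket_b, gasket_d above 0.006 m or value of joint each of gasket_c, gasket_d above 0.006 m)), for 0.1 s.
4. three gasket corners pressed home ((value of joint each of gasket_a, gasket_b, gasket_c above 0.006 m or value of joint each of gasket_a, gasket_b, gasket_d above 0.006 m or value of joint each of gasket_a, gasket_c, gasket_d above 0.006 m or value of joint each of gasket_b, gasket_c, gasket_d above 0.006 m)), for 0.1 s.
5. all four gasket corners pressed home (value of joint each of gasket_a, gasket_b, gasket_c, gasket_d above 0.006 m), for 0.1 s.
At the end, for the whole second after the job is handed in: All four gasket corners are pressed down more than 6 of their 8 mm; the lid lies still on the box, centred within 9 mm, square within 0.12 rad, level within 0.03 rad, its underside within 3 mm of the rim, let go; the calculator, tape roll and loupe are within 20 mm of where they stood (value of joint each of gasket_a, gasket_b, gasket_c, gasket_d above 0.006 m and horizontal distance between lid and dry_box below 0.009 m and angle between the y axis of lid and the y axis of dry_box, either way round below 0.12 rad and angle between lid's own z axis and vertical below 0.03 rad and z of lid in the frame of dry_box below 0.068 m and contact force between the fingers and lid below 0.3 N and linear speed of lid below 0.01 m/s and distance of each of calculator, tape_roll, loupe from where it was at the start of the episode below 0.02 m); the robot touches nothing.
It fails at once if the calculator is pushed more than 20 mm (distance of calculator from where it was at the start of the episode above 0.02 m).
It fails at once if the tape roll is pushed more than 20 mm (distance of tape_roll from where it was at the start of the episode above 0.02 m).
It fails at once if the loupe is pushed more than 20 mm (distance of loupe from where it was at the start of the episode above 0.02 m).
It also fails if it takes over 64 s, if anything falls off the work surface, if the arm or the gripper's body presses on something with over 40 N, if the wrist force passes 120 N, or if a joint passes its speed limit or range.

### The arm

A 7-joint arm with a two-finger parallel gripper is mounted at the origin on a cart in front of the work surface, level with it; the furniture and walls round the work are solid. World frame = base frame: x ahead of the robot, y to its left, z up, the work surface at z = 0. Lengths are in m, angles in degrees, forces in N, time in s.
With the tool pointing down it reaches from about 0.35 to 0.775 m from the base axis. Payload 3.1 kg.
Tool frame: the origin (TCP) lies on the centre line of the jaws, within the pads' length; the fingertips stand 17 mm ahead of it and the grasp point (between the pads) lies 2 mm behind it (robot.tip_reach is the distance from the TCP to the fingertips, in m); z points along the fingers, y is the line along which they close (so a half turn about z gives the same grasp; the last joint's range is limited). The gripper opens to 85 mm and grips with 20 to 120 N. Pads are 22 mm wide; open, the fingers measure 114 mm over their backs; the gripper's body (76 mm by 85 mm) begins 54 mm behind the grasp point. The pads swing forward as they close: fully open they stand 13 mm farther back than shut.
Start: joints at [-70.571, 17.813, 0.802, 86.603, -0.252, 75.585, -1.558], TCP at [0.204, 0.511, 0.248] pointing down, gripper open.
Joint ranges: [-154.91, 154.91], [-16.99, 109.72], [-72.82, 74.43], [7.12, 147.25], [-82.49, 262.49], [11.32, 116.49], [-174.64, 174.64]. Speed limits (degrees/s): [159.86, 159.86, 180, 180, 180, 180, 180].

### API

Orientations are given as [roll, pitch, yaw] about the fixed x, y, z axes, in that order (R = Rz(yaw) Ry(pitch) Rx(roll)).
In Python, from station import robot, fingers, vision, workorder, recognise gives the robot as it stands. Calls block until the motion is done:
- robot.move_to(position, orientation): joint-space move of the TCP to a pose.
- robot.line_to(position, orientation=None, velocity=0.15, f_stop=None): straight line of the TCP; orientation=None keeps the orientation; velocity is the mean speed in m/s. With f_stop (N) it stops when the force on the tool has changed by that much, and returns True; else False.
- robot.move_j(angles): joint-space move.
- fingers.gripper_to(opening, force=None): opening from 0.0 (shut) to 1.0 (fully open); force is the grip in N (None keeps the last); returns when the fingers have stopped.
- robot.pause(seconds).
- robot.inverse_kinematics(position, orientation): joint angles nearest the present ones, or None.
- vision.grab_frame(name): name is "scene" or "top" or "wrist"; returns the picture (400x640x3 uint8, red, green, blue); there is no depth.
- vision.calibration(name): a dict with "mtx" (3x3 intrinsics, pixels), "k1" (the pictures are not rectified: a ray, as slopes to the right and down, at radius r is drawn at 1 + k1 r^2 times it, then the intrinsics apply), "extrinsics" (4x4, takes a point from world to camera coordinates); the wrist camera has in their place "T_tool_cam" (4x4, takes a point from camera to tool coordinates, whose origin is the TCP and whose axes are the flange's). Camera axes: x right, y up, looking along -z (the intrinsics and any distortion apply to the point x, -y, -z); pixel columns grow to the right and rows downward; lengths in m; the calibration is good to about 2 mm. A picture is of the moment at which its call begins: read the wrist's pose just before it. calibration takes no time and is no camera call.
A pose or a line that the arm cannot do raises robot.PlanningError and nothing moves.
- workorder.close_job(): hands the job in; it is judged then, once.
Trained networks look in the newest picture that a camera, given by its name, has taken for a name from the list of things; names that differ only in an ending like _2 or _b are one class to them, and where a whole thing is asked for, a point or a joint stands for the part that bears it (a point fixed in the world has none). Each returns a list of dicts, best first, with "p" (0 to 1); they miss things now and then, are a little off and sometimes report something else, mostly with a low value. They report only what shows in the picture. A call takes as long as a camera call. They do not tell look-alikes from the thing itself.
- recognise(label, camera): "rect" ([centre column, centre row, width, height] in pixels, round what is visible of it).
Readings, each from a call of its own:
- robot.current_time_s(): time.
- robot.current_joint_positions(): joint angles.
- robot.current_dq(): joint speeds.
- robot.current_joint_torque(): joint torques, N m.
- robot.current_tool_pos(): TCP position.
- robot.current_eef_rot(): TCP orientation.
- robot.current_contact_force(): force on the tool from outside, world axes, zero at the start.
- robot.current_torque(): the same for the moment, N m.
- robot.current_finger_gap(): opening from 0.0 (shut) to 1.0 (fully open).
- robot.current_gripper_force(): force on a finger pad.
Only numpy, scipy, OpenCV 4.12 (cv2) and the standard library are available. Lean on these libraries where they do the work, as an engineer would, in place of code of your own. Each camera call takes 0.05 s, during which the arm holds its last target. There are 200 camera calls.

## Working session

There is one attempt and no reset: what is moved stays moved. The work goes in short steps, each a Python script; the robot and the scene stay as the last script left them, time stands still between calls to the robot, and variables do not carry over. Pictures are saved under pics/ and viewed, at most 10 in all, crops included, and the job is handed in when it is done.

```bash
mkdir -p pics; cat > h.py <<'E'
import numpy as np, cv2
from station import robot, fingers, vision, workorder, recognise
def grab(n,f=None):
    im=vision.grab_frame(n)
    if f: cv2.imwrite('pics/'+f,cv2.cvtColor(im,cv2.COLOR_RGB2BGR))
    return im
def proj(P,n):
    c=vision.calibration(n);E=np.array(c['extrinsics']);M=np.array(c['mtx'])
    p=(E[:3,:3]@np.atleast_2d(P).T).T+E[:3,3]
    s=np.c_[p[:,0]/-p[:,2],p[:,1]/p[:,2]]
    s=s*(1+c['k1']*(s**2).sum(1,keepdims=True))
    return s@M[:2,:2].T+M[:2,2]
def ray(uv,n):
    c=vision.calibration(n);E=np.array(c['extrinsics']);M=np.array(c['mtx'])
    d=np.linalg.solve(M[:2,:2],np.array(uv,float)-M[:2,2]);s=d.copy()
    for _ in range(20): s=d/(1+c['k1']*(s@s))
    return -E[:3,:3].T@E[:3,3], E[:3,:3].T@np.array([s[0],-s[1],-1])
def atz(uv,n,z):
    o,d=ray(uv,n); return o+d*(z-o[2])/d[2]
E
python3 - <<'E'
from h import *
for n in('scene','top'):
    grab(n,n+'0.png')
    c=vision.calibration(n);E=np.array(c['extrinsics']);print(n,-E[:3,:3].T@E[:3,3],c['k1'],np.array(c['mtx'])[0,0])
    for l in('lid','lid_grip','dry_box','lid_rest','calculator','tape_roll','loupe'):
        print(l,[(np.round(r['rect']).tolist(),round(r['p'],2)) for r in recognise(l,n)])
print(robot.current_time_s())
E
```

```text
scene [-0.05620087 -0.94508267  0.74309969] -0.08532824487017149 425.2223209924849
lid [([242.0, 160.0, 50.0, 23.0], 0.96), ([289.0, 197.0, 38.0, 43.0], 0.64), ([377.0, 268.0, 66.0, 66.0], 0.3)]
lid_grip [([242.0, 158.0, 50.0, 28.0], 0.86), ([291.0, 196.0, 41.0, 44.0], 0.78)]
dry_box [([377.0, 269.0, 67.0, 62.0], 0.63)]
lid_rest [([292.0, 202.0, 45.0, 45.0], 0.6)]
calculator [([371.0, 223.0, 50.0, 40.0], 0.66)]
tape_roll [([305.0, 248.0, 22.0, 21.0], 0.84)]
loupe [([355.0, 316.0, 13.0, 17.0], 0.76)]
top [0.47383212 0.11758098 1.23058552] 0.02233144733575134 361.950228843774
lid [([166.0, 217.0, 79.0, 68.0], 0.89), ([294.0, 210.0, 56.0, 39.0], 0.6)]
lid_grip [([166.0, 221.0, 84.0, 68.0], 0.89), ([293.0, 210.0, 53.0, 44.0], 0.64)]
dry_box [([425.0, 193.0, 54.0, 44.0], 0.96)]
lid_rest [([293.0, 207.0, 49.0, 48.0], 0.72), ([450.0, 185.0, 5.0, 13.0], 0.3)]
calculator [([354.0, 150.0, 40.0, 36.0], 0.56)]
tape_roll [([356.0, 227.0, 22.0, 21.0], 0.5)]
loupe [([454.0, 233.0, 16.0, 13.0], 0.41)]
0.8
```

```bash
python3 - <<'E'
import cv2
a=cv2.imread('pics/top0.png')[120:280,110:490];cv2.imwrite('pics/t1.png',cv2.resize(a,(798,336),interpolation=cv2.INTER_CUBIC))
a=cv2.imread('pics/scene0.png')[130:340,200:440];cv2.imwrite('pics/s1.png',cv2.resize(a,(685,600),interpolation=cv2.INTER_CUBIC))
E
```

```text
(no output)
```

View pics/t1.png

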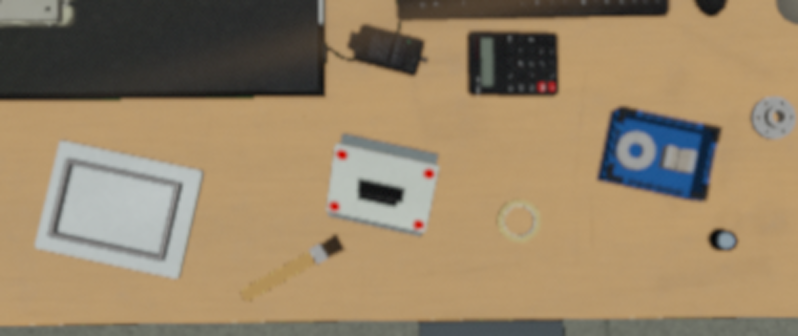

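View pics/s1.png

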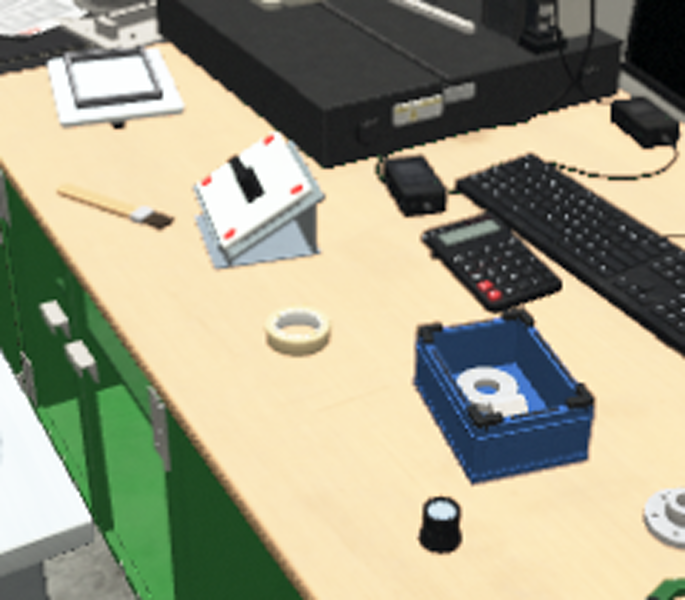

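The top view shows three white candidates:
- (293,207): a lid with four red dots and a black blade, on the sloping grey rest.
- (166,217): a larger plate lying with its frame up, which is the wrong size and unsloped.
- (472,176): a round flange.

I choose (293,207). The scene crop confirms it: red dots, black grip, on the grey stand. The box is at top (425,193), the loupe at (454,233), the tape at (356,227) and the calculator at (354,150).

```bash
cat >> h.py <<'E'
from scipy.optimize import least_squares
from scipy.spatial.transform import Rotation as Rn
DOTS=np.array([[46,67,10],[46,-67,10],[-46,-67,10],[-46,67,10]])/1000.
def reds(im,box=None):
    hsv=cv2.cvtColor(im,cv2.COLOR_RGB2HSV).astype(int)
    m=(((hsv[...,0]<8)|(hsv[...,0]>172))&(hsv[...,1]>130)&(hsv[...,2]>90)).astype(np.uint8)
    if box: k=np.zeros_like(m);k[box[1]:box[3],box[0]:box[2]]=1;m*=k
    n,_,st,ce=cv2.connectedComponentsWithStats(m)
    return [(ce[i],st[i,4]) for i in range(1,n) if st[i,4]>3]
def wristcam():
    """freeze wrist calibration as a world camera at the present pose"""
    c=vision.calibration('wrist');T=np.eye(4);T[:3,:3]=Rn.from_euler('xyz',robot.current_eef_rot(),degrees=True).as_matrix();T[:3,3]=robot.current_tool_pos()
    W=T@np.array(c['T_tool_cam']);d=dict(c);d['extrinsics']=np.linalg.inv(W);return d
_cal=vision.calibration
_w={}
class V:
    grab_frame=staticmethod(vision.grab_frame)
    @staticmethod
    def calibration(n): return _w[n] if n in _w else _cal(n)
_vis=vision
E
cat >> h.py <<'E'
def _wc():
    c=dict(_cal('wrist'));T=np.eye(4);T[:3,:3]=Rn.from_euler('xyz',robot.current_eef_rot(),degrees=True).as_matrix();T[:3,3]=robot.current_tool_pos()
    c['extrinsics']=np.linalg.inv(T@np.array(c['T_tool_cam']));return c
def grabw(name,f=None):
    "wrist picture, registered as camera `name`"
    _w[name]=_wc();return grab('wrist',f)
def match(uv,pred):
    from scipy.optimize import linear_sum_assignment as lsa
    D=np.linalg.norm(pred[:,None]-np.array(uv)[None],axis=2);i,j=lsa(D);return np.array(uv)[j]
def fit(obs,x0,pts=DOTS,free=range(6)):
    "obs: {cam: 4 pixels in order of pts}; x=(pos, rotvec)"
    x0=np.array(x0,float);free=list(free)
    def full(v): x=x0.copy();x[free]=v;return x
    def f(v):
        x=full(v);P=Rn.from_rotvec(x[3:]).apply(pts)+x[:3]
        return np.concatenate([(proj(P,c)-u).ravel() for c,u in obs.items()])
    r=least_squares(f,x0[free]);return full(r.x),np.sqrt((r.fun**2).mean())
E
python3 - <<'E'
s=open('h.py').read()
a=s.index('def wristcam');b=s.index("_cal=vision");s=s[:a]+s[b:].replace("_vis=vision\n","vision=V\n");open('h.py','w').write(s)
E
python3 - <<'E'
from h import *
T=cv2.imread('pics/top0.png')[...,::-1].copy();S=cv2.imread('pics/scene0.png')[...,::-1].copy()
rt=reds(T,(262,180,325,235));rs=reds(S,(262,170,320,225));print(rt,rs)
R0=Rn.from_euler('xyz',[0,-30,-12],degrees=True) # normal toward -x
x0=np.r_[.45,.2,.07,R0.as_rotvec()]
print(proj(R0.apply(DOTS)+x0[:3],'top'))
obs={}
for n,r in(('top',rt),('scene',rs)):
    p=proj(R0.apply(DOTS)+x0[:3],n);u=np.array([a for a,_ in r]);obs[n]=match(u-u.mean(0),p-p.mean(0))+u.mean(0)
x,e=fit(obs,x0);print(x,e);R=Rn.from_rotvec(x[3:]);print(R.as_matrix(),R.as_euler('xyz',degrees=True))
g=R.apply([0,0,.025])+x[:3];print('grip',g)
# box rim: coarse
m=cv2.inRange(cv2.cvtColor(T,cv2.COLOR_RGB2HSV),(100,120,40),(125,255,255));m[:, :380]=0;m[:, 470:]=0;m[:160]=0;m[225:]=0
pts=cv2.findNonZero(m);h=cv2.convexHull(pts);rr=cv2.minAreaRect(h);print(rr)
q=np.array([atz(u,'top',.065) for u in cv2.boxPoints(rr)]);print(q,q.mean(0),np.linalg.norm(np.diff(q,axis=0),axis=1))
print(_cal('wrist')if 0 else __import__('h')._cal('wrist'))
for n,u,z in(('tape',(356,227),.01),('loupe',(454,233),.03),('calc',(354,150),.03)): print(n,atz(u,'top',z))
E
```

```text
[(array([272.41666667, 193.25      ]), np.int32(12)), (array([313.81818182, 202.18181818]), np.int32(11)), (array([268.63636364, 217.90909091]), np.int32(11)), (array([308.88888889, 226.66666667]), np.int32(9))] [(array([293.8, 178.4]), np.int32(5)), (array([272.        , 192.83333333]), np.int32(6)), (array([303.33333333, 195.83333333]), np.int32(6)), (array([280. , 211.5]), np.int32(4))]
[[275.01655271 206.42439128]
 [317.08868975 214.85384995]
 [312.37895891 239.01225526]
 [271.83632552 230.82617312]]
[ 0.48987384  0.210751    0.06089067 -0.05237419 -0.5197063  -0.22378374] 0.23699054411737727
[[ 0.8441749   0.22518007 -0.48647989]
 [-0.1986855   0.974292    0.10620343]
 [ 0.49788836  0.00700223  0.86721286]] [  0.46261943 -29.86039304 -13.24412844]
grip [0.47771184 0.21340609 0.08257099]
((423.28253173828125, 193.0331573486328), (49.80303192138672, 34.24924087524414), 11.888657569885254)
[[ 0.49976015 -0.12391648  0.065     ]
 [ 0.60734136 -0.14885544  0.065     ]
 [ 0.57209014 -0.30308687  0.065     ]
 [ 0.46518023 -0.27771239  0.065     ]] [ 0.53609297 -0.21339279  0.065     ] [0.110434   0.15820866 0.10987991]
{'mtx': array([[277.21139119,   0.        , 315.80670963],
       [  0.        , 277.21139119, 199.14968284],
       [  0.        ,   0.        ,   1.        ]]), 'k1': 0.010568957263481013, 'T_tool_cam': array([[-2.19083229e-03,  9.61381710e-01,  2.75209754e-01,
         7.04018383e-02],
       [ 9.99997561e-01,  2.02913470e-03,  8.72258180e-04,
         1.33208035e-04],
       [ 2.80135400e-04,  2.75210993e-01, -9.61383810e-01,
        -1.25737413e-01],
       [ 0.00000000e+00,  0.00000000e+00,  0.00000000e+00,
         1.00000000e+00]])}
tape [ 0.42761313 -0.00208156  0.01      ]
loupe [ 0.40544736 -0.31984199  0.03      ]
calc [0.68438705 0.00217814 0.03      ]
```

```bash
cat >> h.py <<'E'
def tool_rot(R,s=1):
    "tool pose rotation over a thing with rotation matrix R: tool z=-Z, tool y=s*X"
    X,Y,Z=R.T; return Rn.from_matrix(np.c_[s*Y,s*X,-Z])
def eul(r): return r.as_euler('xyz',degrees=True).tolist()
E
python3 - <<'E'
from h import *
x=np.array([ 0.48987384,0.210751,0.06089067,-0.05237419,-0.5197063,-0.22378374]);R=Rn.from_rotvec(x[3:])
box=np.array([.536,-.2134]);Rb=Rn.from_euler('z',-13.1,degrees=True)
for s in(1,-1):
    q=tool_rot(R.as_matrix(),s);qb=tool_rot(Rb.as_matrix(),s)
    for p,o in((x[:3]+R.apply([0,0,.13]),q),(x[:3]+R.apply([0,0,.031]),q),(np.r_[box,.2],qb)):
        j=robot.inverse_kinematics(p.tolist(),eul(o));print(s,None if j is None else np.round(j))
E
```

```text
1 [-56.   3.   8. 123.  37.  44. -86.]
1 [-58.  15.  19. 125.  42.  28. -89.]
1 [-21.  35.  65.  88. -32.  77.  34.]
-1 [-49.   4.   1. 123.  38.  45.  93.]
-1 [-46.  15.   5. 125.  48.  31.  85.]
-1 [ -21.   35.   65.   88.  -32.   77. -147.]
```

```bash
python3 - <<'E'
from h import *
x=np.array([ 0.48987384,0.210751,0.06089067,-0.05237419,-0.5197063,-0.22378374]);R=Rn.from_rotvec(x[3:])
q=tool_rot(R.as_matrix())
robot.move_to((x[:3]+R.apply([0,0,.14])).tolist(),eul(q))
im=grabw('w1','w1.png');r=reds(im);print(r)
p=proj(R.apply(DOTS)+x[:3],'w1');print(p)
u=match([a for a,s in r if s>15],p);y,e=fit({'w1':u},x);print(y,e,eul(Rn.from_rotvec(y[3:])),robot.current_time_s())
E
```

```text
[(array([367.42545455, 126.61454545]), np.int32(275)), (array([263.96428571, 126.93928571]), np.int32(280)), (array([270.75418994, 262.59217877]), np.int32(179)), (array([361.1878453 , 262.57458564]), np.int32(181))]
[[367.64411486 124.48275682]
 [361.05564699 259.76333408]
 [271.38795462 259.82139407]
 [264.5693655  124.60901019]]
[ 0.48821185  0.20913881  0.0624488  -0.05974158 -0.52171143 -0.22448427] 0.05435991530590639 [0.028914681022966335, -30.02227299032116, -13.172887911044711] 2.2167
```

View pics/w1.png

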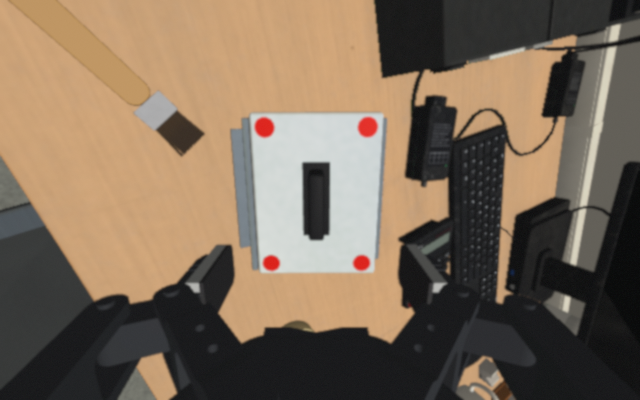

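The wrist view shows the four dots at (264,127), (367,127), (271,263) and (361,263), and the blade at (316,200). The size and the 30° slope fit to 0.05 px, so I grasp.

```bash
python3 - <<'E'
from h import *
x=np.array([0.48821185,0.20913881,0.0624488,-0.05974158,-0.52171143,-0.22448427]);R=Rn.from_rotvec(x[3:])
q=eul(tool_rot(R.as_matrix()));P=lambda z:(x[:3]+R.apply([0,0,z])).tolist()
fingers.gripper_to(.5,50)
robot.move_to(P(.08),q)
print(robot.line_to(P(.031),q,velocity=.06,f_stop=6))
fingers.gripper_to(0,50);print('gap',robot.current_finger_gap(),robot.current_gripper_force(),robot.current_contact_force())
robot.line_to((np.array(P(.031))+R.apply([0,0,.03])+[0,0,.02]).tolist(),q,velocity=.08)
robot.line_to((np.array(robot.current_tool_pos())+[-.02,0,.10]).tolist(),q,velocity=.15)
print(robot.current_finger_gap(),robot.current_contact_force(),robot.current_time_s())
t=np.array(robot.current_tool_pos());Rt=Rn.from_euler('xyz',robot.current_eef_rot(),degrees=True)
im=grabw('w2','w2.png');r=reds(im);print(r)
np.save('x.npy',x)
E
```

```text
False
gap 0.15361766695684823 51.193721294403076 [-0.1135463  -1.08076808  4.3988511 ]
0.15243602186913066 [-0.41648236  0.29723479 -2.76506139] 5.9667
[(array([225.90010977, 125.92864984]), np.int32(911)), (array([405.03547672, 125.69290466]), np.int32(902))]
```

View pics/w2.png

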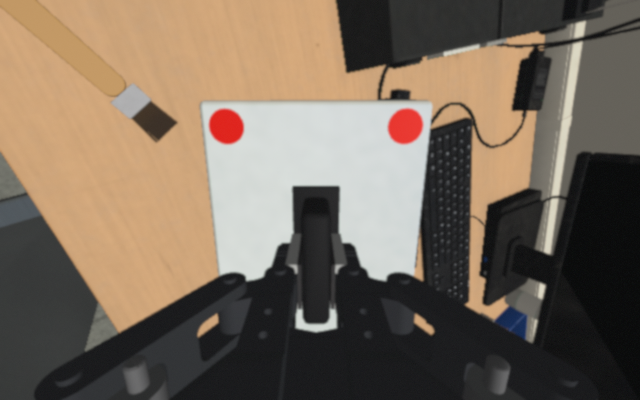

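The lid is held squarely, with its two near dots at (226,126) and (405,126). Next I level it and move to one side of the box so the wrist camera can see the box.

```bash
python3 - <<'E'
from h import *
x=np.load('x.npy')
t=np.array(robot.current_tool_pos());Rt=Rn.from_euler('xyz',robot.current_eef_rot(),degrees=True)
vision.calibration; import h
im=grabw('w2');r=reds(im)
# predicted dots if no slip: lid origin at tool z +31mm, axes tool x=Y,y=X,z=-Z
def dots(dy,dz,th): 
    L=np.c_[DOTS[[3,0],1]+0,DOTS[[3,0],0],-DOTS[[3,0],2]+.031] # tool coords
    c=np.array([0,0,-.002]);L=Rn.from_euler('y',th).apply(L-c)+c+[dy,0,dz]
    return Rt.apply(L)+t
u=np.array([a for a,_ in r]);print('obs',u,'pred',proj(dots(0,0,0),'w2'))
print('slide fit',least_squares(lambda v:(proj(dots(v[0],v[1],0),'w2')-u).ravel(),[0,0]).x)
print('tilt fit',least_squares(lambda v:(proj(dots(0,v[0],v[1]),'w2')-u).ravel(),[0,0]).x)
Rb=Rn.from_euler('z',-13.1,degrees=True);q=eul(tool_rot(Rb.as_matrix()))
robot.line_to([.45,.15,.25],q,velocity=.12)
v=np.array([.536,-.2134,0])+Rb.apply([0,-.20,0]);v[2]=.25
mid=[.47,-.1,.25]
robot.line_to(mid,q,velocity=.2);robot.line_to(v.tolist(),q,velocity=.2)
print(robot.current_joint_positions(),robot.current_time_s(),robot.current_contact_force())
grabw('w3','w3.png')
E
```

```text
obs [[225.90010977 125.92864984]
 [405.03322259 125.71207087]] pred [[226.52631939 125.83871282]
 [406.47230974 125.49667816]]
slide fit [-8.92866006e-05  6.50312429e-04]
tilt fit [ 0.00039184 -0.00386033]
[ 15.57180369  31.67866621  37.85042148  72.01569582 -19.03127109
  82.47747987  38.65045929] 10.15 [-0.18811724  0.6829602  -2.88017189]
```

View pics/w3.png

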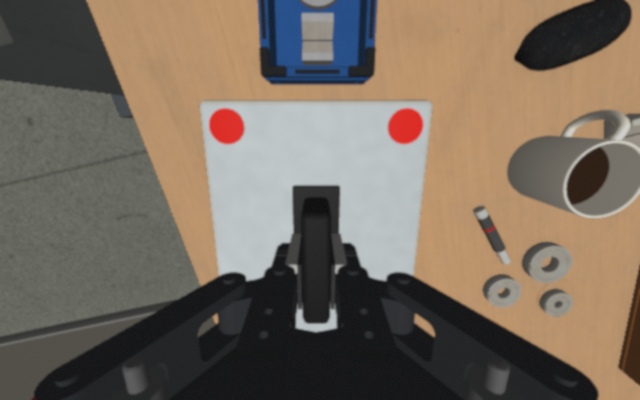

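The hold has not slipped. The near end of the box shows at columns 260–376, rows 0–83. I zoom in to pick the rim edges.

```bash
python3 - <<'E'
from h import *
import h
_w=h._w;_w['w3']=h._wc()
im=cv2.imread('pics/w3.png');Z=5
a=cv2.resize(im[0:110,240:400],None,fx=Z,fy=Z,interpolation=cv2.INTER_CUBIC)
Rb=Rn.from_euler('z',-13.1,degrees=True);b=np.array([.536,-.2134,0])
def rect(hx,hy,z,col):
    k=[];s=np.linspace(-1,1,30)
    k+= [(hx,hy*t,z) for t in s]+[(-hx,hy*t,z) for t in s]+[(hx*t,-hy,z) for t in s]
    for u in proj(Rb.apply(k)+b,'w3'): cv2.circle(a,tuple(int(v) for v in ((u-[240,0]+.5)*Z)),2,col,-1)
rect(.058,.078,.065,(0,255,0));rect(.048,.068,.065,(0,255,255));rect(.058,.078,0,(0,0,255))
cv2.imwrite('pics/w3c.png',a)
E
```

```text
(no output)
```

View pics/w3c.png

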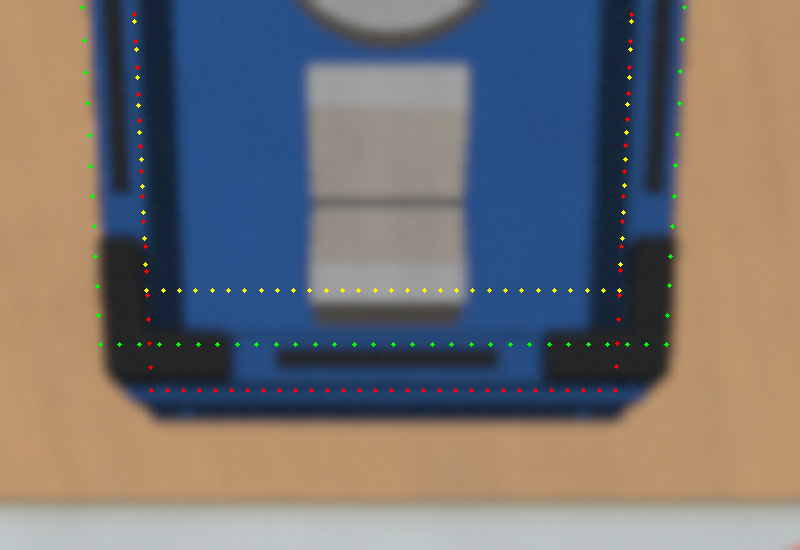

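The model outlines show the rim end about 7.4 mm farther along the box's −y than estimated: the rim edge is at crop row 382 where 344 was predicted, and the base edge at 418 where 390 was predicted. It is also about 0.9 mm toward +x, and the yaw agrees. I correct for this and lower the lid. Lip inside should give contact near lid z = 0.073, while lip on the rim would stop at 0.077 or higher.

```bash
python3 - <<'E'
from h import *
Rb=Rn.from_euler('z',-13.1,degrees=True);b=np.array([.536,-.2134,0])+Rb.apply([.0009,-.0074,0]);np.save('b.npy',b);print(b)
q=eul(tool_rot(Rb.as_matrix()))
P=lambda z:[b[0],b[1],z+.0315]
robot.line_to(P(.2),q,velocity=.15);robot.line_to(P(.095),q,velocity=.1);robot.pause(.3)
print(robot.current_contact_force())
s=robot.line_to(P(.070),q,velocity=.02,f_stop=3)
t=robot.current_tool_pos();print(s,t,'lid z',t[2]-.0315,robot.current_contact_force(),robot.current_torque(),robot.current_time_s())
E
```

```text
[ 0.53519936 -0.22081141  0.        ]
[ 0.00310764 -0.16277072 -2.590095  ]
True [ 0.53500768 -0.22070676  0.10449282] lid z 0.0729928204477237 [-0.90991124 -0.17875754  4.14341567] [-0.14919125 -0.08374606  0.01060588] 14.1417
```

Contact came at lid z = 0.0730, just as expected with the lip inside. I let go, back off and look.

```bash
python3 - <<'E'
from h import *
b=np.load('b.npy');Rb=Rn.from_euler('z',-13.1,degrees=True)
fingers.gripper_to(.5,30);robot.pause(.3)
t=np.array(robot.current_tool_pos());robot.line_to((t+[0,0,.12]).tolist(),velocity=.12)
im=grabw('w4','w4.png');r=[a for a,s in reds(im) if s>60];print(r)
x0=np.r_[b[:2],.073,Rb.as_rotvec()];u=match(r,proj(Rb.apply(DOTS)+x0[:3],'w4'))
y,e=fit({'w4':u},x0);print(y,e,eul(Rn.from_rotvec(y[3:])),'off in box',Rb.inv().apply(y[:3]-b),robot.current_time_s());np.save('y.npy',y)
E
```

```text
[array([390.48087432,   7.22404372]), array([269.30152672, 124.20610687]), array([369.23684211, 124.02255639]), array([279.16923077, 255.90769231])]
[ 0.5457267  -0.1630393   0.16469684  0.91357592  0.79207095  0.20558836] 15.63135435084613 [65.25821098923237, 31.680999107408496, 34.04784058485888] off in box [-0.00284074  0.05865468  0.16469684] 16.0333
```

View pics/w4.png

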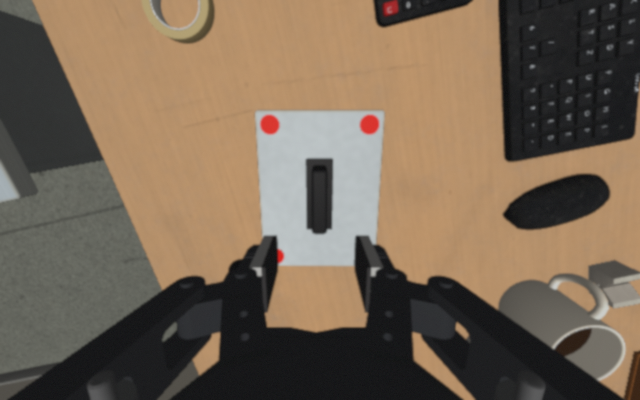

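The lid lies flat with its dots at (269,124) and (369,124); the lower ones are hidden by the fingers. I fit its planar pose from those two and press the first corner.

```bash
cat > press.py <<'E'
from h import *
import sys
y=np.load('y.npy');R=Rn.from_rotvec(y[3:]);q=robot.current_eef_rot()
def press(i,v=.02,lim=25,zmin=.070):
    d=R.apply(DOTS[i])+y[:3];tr=robot.tip_reach
    robot.line_to([d[0],d[1],.15],q,velocity=.2);robot.line_to([d[0],d[1],.087+tr],q,velocity=.1)
    s1=robot.line_to([d[0],d[1],zmin+tr],q,velocity=v,f_stop=4);z1=robot.current_tool_pos()[2]-tr
    s=robot.line_to([d[0],d[1],zmin+tr],q,velocity=v,f_stop=lim);z2=robot.current_tool_pos()[2]-tr
    f=robot.current_contact_force();robot.pause(.15)
    robot.line_to([d[0],d[1],.13],q,velocity=.12)
    print('abcd'[i],s1,'touch',round(z1,4),s,'end',round(z2,4),np.round(f,1),round(robot.current_time_s(),1))
E
python3 - <<'E'
from h import *
import h
h._w['w4']=h._wc()
Rb=Rn.from_euler('z',-13.1,degrees=True);b=np.load('b.npy')
x0=np.r_[b[:2],.073,Rb.as_rotvec()]
u=np.array([[369.24,124.02],[269.30,124.21]])
y,e=fit({'w4':u},x0,DOTS[[0,3]],free=[0,1,2,5]);print(y,e,Rb.inv().apply(y[:3]-b),np.degrees(y[5]))
y[2]=.073;np.save('y.npy',y)
print(robot.tip_reach);fingers.gripper_to(0,30)
from press import press
press(0)
E
```

```text
[ 0.53427329 -0.22052952  0.07270415  0.          0.         -0.22886759] 6.434238129413513e-14 [-9.65857671e-04  6.46616448e-05  7.27041462e-02] -13.11314721801475
0.017
a True touch 0.0817 True end 0.0769 [-0.8  1.   6.3] 19.4
```

```bash
python3 - <<'E'
from press import *
press(0,v=.012,lim=40);press(1,v=.012,lim=40)
E
```

```text
a True touch 0.0771 False end 0.0763 [-8.6  4.8 29.7] 22.4
b True touch 0.0822 False end 0.076 [-6.6  5.1 26.4] 26.3
```

```bash
python3 - <<'E'
from press import *
for i in(2,3): press(i,v=.014,lim=45,zmin=.067)
press(0,v=.02,lim=45,zmin=.067)
t=np.array(robot.current_tool_pos());c=R.apply([0,-.03,0])+y[:3];robot.line_to([c[0],c[1],.25],velocity=.2)
im=grabw('w5','w5.png');r=[(a,s) for a,s in reds(im) if s>60];print(r,robot.current_time_s())
x0=y.copy();x0[2]=.065;print(proj(R.apply(DOTS)+x0[:3],'w5'))
E
```

```text
c True touch 0.0823 True end 0.0759 [-1.3  0.8  7.5] 29.6
d True touch 0.0817 True end 0.0752 [-2.   1.3  6. ] 33.1
a True touch 0.0753 False end 0.0749 [-14.1   6.   38.4] 36.2
[(array([273.09090909,  94.00909091]), np.int32(220)), (array([364.20091324,  93.97716895]), np.int32(219)), (array([277.90344828, 218.91034483]), np.int32(145)), (array([358.39473684, 219.07894737]), np.int32(152))] 37.175
[[363.60165334  94.01438465]
 [358.01454023 218.87482201]
 [277.76110027 218.61692931]
 [272.74465158  94.09556333]]
```

View pics/w5.png

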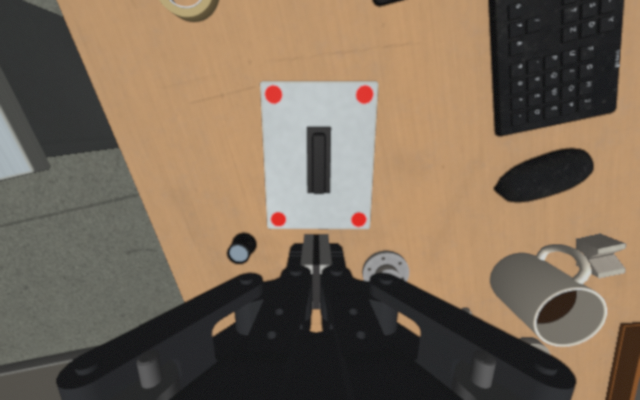

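The lid is square on the box: the dots lie within 0.6 px of where they should be at rim height. One more round on b, c and d checks that each has bottomed.

```bash
python3 - <<'E'
from press import *
for i in(1,2,3): press(i,v=.02,lim=45,zmin=.067)
c=R.apply([0,0,0])+y[:3];robot.line_to([c[0]-.02,c[1],.25],velocity=.15);robot.pause(.3)
im=grabw('w6');r=[a for a,s in reds(im) if s>60]
x0=y.copy();x0[2]=.065
if len(r)==4: z,e=fit({'w6':match(r,proj(R.apply(DOTS)+x0[:3],'w6'))},x0);print(z[:3],e,eul(Rn.from_rotvec(z[3:])))
print(robot.current_time_s(),robot.current_contact_force())
E
```

```text
b True touch 0.0753 False end 0.075 [-12.3   8.5  35.5] 40.4
c True touch 0.0752 True end 0.0752 [-0.7  1.1  5.8] 43.2
d True touch 0.0752 True end 0.0752 [-1.4  0.7  6.6] 46.2
47.675 [ 0.77471401  0.73822256 -0.51379225]
```

All four dots now touch at 0.0752–0.0753, which is the plate lying on the rim. I hand in.

```bash
python3 -c "
from h import *
print(workorder.close_job())"
```

```text
the job is handed in; nothing more can be done
None
```

I laid the lid on the dry box with its lip inside, let go, and pressed the corners one after another. All four dots then measured level with the rim, nothing was seen to move the calculator, tape roll or loupe, and I handed the job in at about 48 s; the hand-in returned no verdict.

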